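# Hang the oval cutting die on the spring balancer

### The arm

A 6-joint arm with a two-finger parallel gripper is mounted at the origin on the work surface. World frame = base frame: x ahead of the robot, y to its left, z up, the work surface at z = 0. Lengths are in m, angles in rad, forces in N, time in s.
With the tool pointing down it reaches from about 0.25 to 0.725 m from the base axis. Payload 4 kg.
Tool frame: the origin (TCP) lies midway between the tips of the shut fingers; the grasp point (between the pads) lies 19 mm behind it; z points along the fingers, y is the line along which they close (so a half turn about z gives the same grasp; the last joint's range is limited). The gripper opens to 85 mm and grips with 20 to 120 N. Pads are 22 mm wide; open, the fingers measure 114 mm over their backs; the gripper's body (76 mm by 85 mm) begins 54 mm behind the grasp point. The pads swing forward as they close: fully open they stand 13 mm farther back than shut.
Start: joints at [-1.267, 0.241, 0.005, 1.335, 0, 1.571], TCP at [0.15, -0.477, 0.231] pointing down, gripper open.
Joint ranges: [-2.72, 2.72], [-1.05, 1.87], [-1.09, 1.28], [-1.99, 2.15], [-1.42, 1.44], [-3.14, 3.14]. Speed limits (rad/s): [2.79, 2.79, 3.14, 3.14, 3.14, 3.14].

### API

Orientations are given as a unit quaternion [x, y, z, w].
In Python, from station import * gives the robot as it stands.
- The arm moves only by the tool carry_out, never from a script. Its argument "series" is a list that holds one entry, the list of rows, each a list of 5 numbers: the shift along the tool's x, y, z in m, then the turn about the tool's z in rad, then the closure in counts, from 0 (fully open) to 255 (shut). A call has 1 to 10 rows; each row shifts and turns the commanded pose from where the row before left it, along the tool's axes as they then stand; what a row does not reach is not made up. A row lasts 1/8 s, in which the tool goes at most 62.5 mm and 10.7 degrees, less where a joint would pass 70% of its speed; a pose out of reach is approached as far as the arm can. A call is refused whole if a number of a shift passes 0.0625 or a number of a turn 0.188, either way. A call with a gripper value outside its range is refused whole. The fingers move at their own pace and stop on an object; the grip force is fixed at half the most. Time passes only in rows, so rows that do not move let the fingers close. It gives the time, the measured TCP pose, the force and the opening at its end, in the units of the state.
- state(): the state, without advancing time (a new reading comes with each control period).
- get_image(name): name is "scene" or "top" or "wrist"; returns a dict with "color" (384x512x3 uint8, red, green, blue), "range_z" (384x512 float32, m along the optical axis (not along the pixel's ray), 0 where there is no reading), "fov_y" (degrees; the focal length in pixels is half the picture's height over the tangent of half this angle, whatever the lens; pixels are square), "cx", "cy" (the principal point, pixels), "T" (4x4, takes a point from camera to world coordinates). Camera axes: x right, y down, z forward; pixel columns grow to the right and rows downward; lengths in m; the calibration is good to about 2 mm. A picture is of the moment at which its call begins.
- close_job(): hands the job in, once; it reports no verdict.
Trained networks look in a picture, given as the dict that the camera call returned (one of the last four; its "shot" number tells which), for a name from the list of things; names that differ only in an ending like _2 or _b are one class to them, and where a whole thing is asked for, a point or a joint stands for the part that bears it (a point fixed in the world has none). Each returns a list of dicts, best first, with "conf" (0 to 1); they miss things now and then, are a little off and sometimes report something else, mostly with a low value. They report only what shows in the picture. A call takes as long as a camera call. They do not tell look-alikes from the thing itself.
- masks_of(picture, query): "mask" (384x512 bool, what is visible of it) and "position" ([column, row] in pixels, amid what is visible of it).
The state is a dict: "time": time; "qpos": joint angles; "joint_vel": joint speeds; "joint_torque": joint torques, N m; "position": TCP position; "orientation": TCP orientation; "ft_force": force on the tool from outside, world axes, zero at the start; "wrist_torque": the same for the moment, N m; "opening": opening from 0.0 (shut) to 1.0 (fully open).
Only numpy, scipy, OpenCV 4.12 (cv2) and the standard library are available. Lean on these libraries where they do the work, as an engineer would, in place of code of your own. Each camera call takes 0.05 s, during which the arm holds its last target. There are 200 camera calls.

### The job

Lift the oval cutting die off the cutting block by its grip tab, hang it by its cross pin in both notches of the spring balancer's forked arm, and let it down with the sinking arm, letting go only once the arm carries the whole weight and has settled, so that the arm never jerks, drops or springs back. Never force the arm, and leave the other things where they are.

Things in the scene. Friction and masses are not known exactly. Their poses are not given: they have to be found in the camera images.
- die: The oval steel cutting die, upright on the cutting block, yaw within 35 degrees; may have changed places with the square die. Origin: centre of its underside, z up. A rounded-oval plate and edge, 100 mm along its x by 64 mm along its y, reach up to z = 40 mm; a round stem 14 mm thick rises from its middle. Weight 0.24 to 0.72 kg, different each time. The same after a half turn.
- die_pin (a point): Middle of the die's round cross pin, 100 mm above its underside. The pin is 10 mm thick and 66 mm long along the die's y, through the stem.
- die_grip (a point): Where to pinch the upright flat grip tab on top of the stem: 145 mm above the die's underside, 45 mm above the pin. The tab runs from 120 to 166 mm above the underside, 14 mm thick along the die's y (pinch across this), 30 mm long along its x.
- block: Cutting block: fixed plywood slab 320 (x) x 300 (y) mm, top 40 mm above the table. Origin: centre of its underside.
- balancer: The spring balancer, fixed to the table. Origin: on the table right below the unloaded seat. Its foot (120 mm across) and post (head up to 270 mm above the table) stand 190 mm from there along its +x, away from the robot; from the post head the arm reaches back along its -x, yaw within 25 degrees. The hinge axis lies along its y, 240 mm up at the post; the pin must lie along this y too.
- seat (a point): Where the middle of the cross pin lies when it rests in both notches of the arm's fork: 190 mm from the hinge, 240 mm up when unloaded; moves with the arm. Two 10 mm wide prongs, 34 mm apart, open at the free end 25 mm before the seat (balancer's -x), closed 43 mm behind it. Each has a V notch, 45 degree faces, rims 8 mm above and 15 mm either side of the seat.
- fork_gap (a point): Middle of the fork's open free end, at seat height, on the arm. The die's stem enters here between the prongs, along the balancer's +x, with the pin above the notch rims and the die's plate below the prongs, whose underside is 21 mm below seat height.
- swing_arm (a joint): Angle of the balancer's arm: 0 unloaded (level, at its upper stop), growing as it sinks; lower stop 0.5 rad. A spring bears it: the fork begins to sink at about 0.7 N and then gives about 10 mm per newton, coming to rest some 18 to 65 mm down according to the die's weight. Lightly damped: let go out of balance, it bobs.
- square_die: square cutting die with the same stem, cross pin and tab as the wanted one, but a 64 x 64 mm square plate; bystander standing on the block
- rivet_tray: black divided tray 110 x 170 x 30 mm, bystander
- mallet: hammer lying on the table, bystander
- can_a: steel can, 60 mm across, 120 mm tall, bystander
- jar: grey jar 60 mm across, 75 mm tall, bystander
- awl: screwdriver-shaped awl lying on the table, bystander
- spool: white spool 44 mm across, 60 mm tall, bystander
Not all that is in view belongs to the job. Leave any pink or yellow look-alike of the die alone.

How it is judged:
By the outcome, as a careful person would: the job done as asked, in the order asked, and still so for the second after the job is handed in, with the robot touching nothing.
It also fails if it takes over 72 s, if anything falls off the work surface, if the arm or the gripper's body presses on something with over 40 N, if the wrist force passes 120 N, or if a joint passes its speed limit or range.

## Working session

There is one attempt and no reset: what is moved stays moved. The work goes in short steps, Python scripts to look and compute and a tool call to move; the robot and the scene stay as the last step left them, time stands still between calls to the robot, and variables do not carry over. Pictures are saved under pics/ and viewed, on a budget of 10 in all, crops included, one or two more only if the job needs it, and the job is handed in when it is done.

Besides the shell and the picture viewer there is one more tool, called after "Emit:" as name([rows], argument=value, ...), one row to a line, values as JSON. carry_out: Moves the arm, as the interface text tells. Its arguments: {"type":"object","properties":{"series":{"type":"array","items":{"type":"array","items":{"type":"array","items":{"type":"number"}}}}},"required":["series"]}

```bash
ls; mkdir -p pics; cat > h.py <<'E'
from station import *
import numpy as np, cv2
def cloud(p):
    z=p["range_z"]; f=192/np.tan(np.radians(p["fov_y"])/2)
    v,u=np.mgrid[:384,:512]
    P=np.stack([(u-p["cx"])/f*z,(v-p["cy"])/f*z,z],-1)@p["T"][:3,:3].T+p["T"][:3,3]
    P[z<=0]=np.nan
    return P
def save(p,n,s=None):
    cv2.imwrite("pics/"+n,cv2.cvtColor(p["color"],cv2.COLOR_RGB2BGR))
E
python3 - <<'E'
from h import *
s=state(); print({k:np.round(v,3) for k,v in s.items()})
a=get_image("scene"); b=get_image("top")
np.set_printoptions(precision=3,suppress=True)
for n,p in (("scene",a),("top",b)):
    print(n,p["T"],p["fov_y"])
    P=cloud(p)
    for q in ("die","square_die","balancer","block","seat","fork_gap"):
        for m in masks_of(p,q):
            c=P[m["mask"]]; c=c[~np.isnan(c[:,0])]
            print(q,round(m["conf"],2),m["position"],m["mask"].sum(),np.median(c,0) if len(c) else None,c.min(0) if len(c) else None,c.max(0) if len(c) else None)
im=np.hstack([a["color"],b["color"]]); 
cv2.imwrite("pics/1.png",cv2.cvtColor(np.vstack([a["color"],b["color"]])[:, :],cv2.COLOR_RGB2BGR)[:768][:, :512] if 0 else cv2.resize(cv2.cvtColor(im,cv2.COLOR_RGB2BGR),(800,300)))
save(a,"s1.png");save(b,"t1.png")
E
```

```text
pics
{'time': np.float64(0.0), 'qpos': array([-1.267,  0.241,  0.004,  1.335,  0.   ,  1.571]), 'joint_vel': array([-0.001,  0.001, -0.001, -0.002, -0.001,  0.001]), 'joint_torque': array([-1.0000e-03, -3.7232e+01,  2.5241e+01,  1.7000e-02,  0.0000e+00,
       -0.0000e+00]), 'position': array([ 0.149, -0.477,  0.23 ]), 'orientation': array([ 0.988,  0.151, -0.   , -0.001]), 'ft_force': array([-0.512, -0.314, -0.108]), 'wrist_torque': array([-0.012, -0.001,  0.024]), 'opening': np.float64(0.996)}
scene [[ 0.298  0.582 -0.757  1.443]
 [ 0.954 -0.167  0.248 -0.278]
 [ 0.018 -0.796 -0.605  0.93 ]
 [ 0.     0.     0.     1.   ]] 52.86066034282409
die 0.96 [362.9, 193.3] 573 [0.453 0.468 0.04 ] [ 0.319  0.427 -0.003] [0.491 0.559 0.168]
die 0.85 [290.7, 171.0] 416 [0.206 0.286 0.041] [ 0.02   0.251 -0.002] [0.25  0.393 0.168]
die 0.81 [316.1, 222.3] 751 [0.588 0.206 0.08 ] [0.458 0.175 0.038] [0.631 0.301 0.208]
die 0.73 [403.4, 232.6] 776 [0.674 0.493 0.04 ] [ 0.583  0.454 -0.002] [0.713 0.59  0.169]
square_die 0.62 [304.1, 196.6] 556 [0.456 0.225 0.08 ] [ 0.237  0.18  -0.004] [0.586 0.35
[... 799 characters left out ...]
1 0.53  0.175]
die 0.57 [133.1, 141.4] 528 [0.657 0.49  0.04 ] [ 0.619  0.452 -0.009] [0.721 0.566 0.172]
square_die 0.85 [202.3, 200.1] 392 [0.442 0.221 0.08 ] [0.412 0.193 0.034] [0.483 0.267 0.21 ]
square_die 0.74 [301.0, 126.0] 555 [ 0.682 -0.098  0.235] [ 0.562 -0.133 -0.006] [ 0.788 -0.064  0.266]
balancer 0.67 [296.7, 116.2] 1373 [ 0.754 -0.092  0.23 ] [ 0.562 -0.161 -0.006] [ 0.867 -0.042  0.269]
block 0.86 [193.9, 184.2] 6439 [0.502 0.256 0.039] [ 0.349  0.093 -0.   ] [0.676 0.393 0.144]
seat 0.65 [300.9, 125.4] 650 [ 0.68  -0.098  0.235] [ 0.558 -0.144 -0.006] [ 0.792 -0.064  0.266]
fork_gap 0.8 [297.4, 125.0] 651 [ 0.676 -0.098  0.235] [ 0.56  -0.133 -0.007] [ 0.791 -0.064  0.266]
```

```bash
python3 - <<'E'
import cv2
b=cv2.imread("pics/t1.png"); a=cv2.imread("pics/s1.png")
cv2.imwrite("pics/c1.png",cv2.resize(b[70:320,80:413],(800,600),interpolation=cv2.INTER_CUBIC))
cv2.imwrite("pics/c2.png",cv2.resize(a[130:355,170:470],(800,600),interpolation=cv2.INTER_CUBIC))
E
```

```text
(no output)
```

View pics/c1.png

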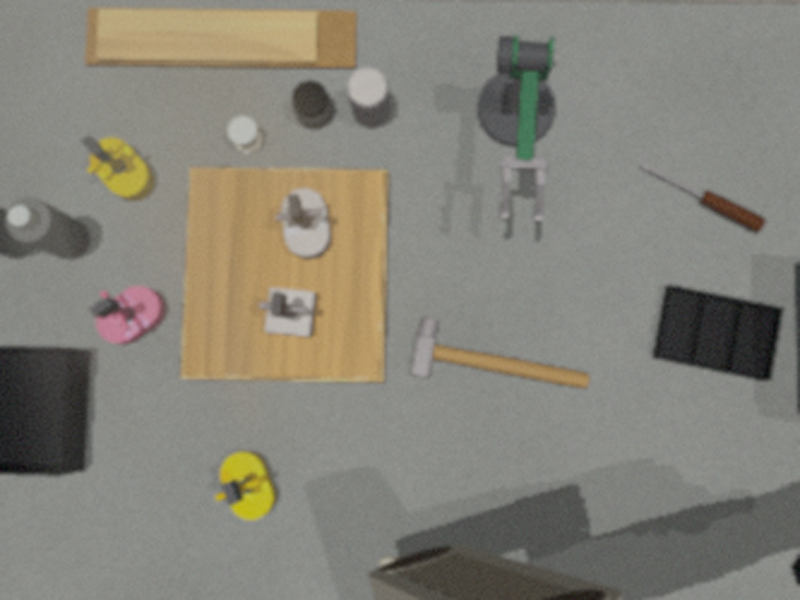

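View pics/c2.png

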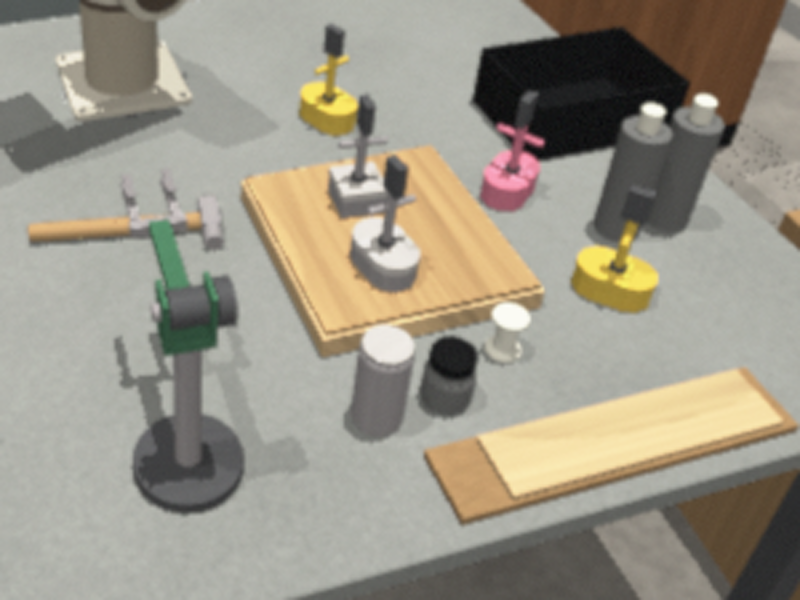

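The oval grey die is the far one on the block (about px 305,222 in the top crop) and the square die is nearer. The pink and yellow dies off the block are decoys. The balancer's fork opens toward the robot (prongs at px 505–540, 165–240). Next I'll fit the geometry.

```bash
python3 - <<'E'
from h import *
np.set_printoptions(precision=4,suppress=True)
def box(P,lo,hi):
    c=P.reshape(-1,3); c=c[~np.isnan(c[:,0])]
    return c[np.all((c>lo)&(c<hi),1)]
def rect(c): return cv2.minAreaRect((c[:,:2]*1000).astype(np.float32))
T=[];S=[]
for i in range(4):
    T.append(cloud(get_image("top"))); S.append(cloud(get_image("scene")))
for n,L in (("top",T),("scene",S)):
    P=np.concatenate([l.reshape(-1,3) for l in L])
    print(n)
    for nm,lo,hi in (("plate",[.48,.14,.070],[.66,.27,.09]),("tab",[.50,.14,.175],[.66,.28,.22]),("tabtop",[.50,.14,.2],[.66,.28,.22]),("pin",[.50,.14,.13],[.66,.28,.155]),
      ("prongs",[.52,-.16,.215],[.645,-.04,.26]),("armbeam",[.66,-.13,.22],[.76,-.05,.27]),("head",[.75,-.2,.25],[.87,-.03,.29]),("foot",[.6,-.25,.01],[.95,.05,.06])):
        c=box(P,lo,hi)
        if len(c)<5: print(nm,len(c)); continue
        m=c.mean(0); w,v=np.linalg.eigh(np.cov(c[:,:2].T)); a=v[:,1]
        print(nm,len(c),"mean",m,"min",c.min(0),"max",c.max(0),"rect",np.round(rect(c)[0],1),np.round(rect(c)[1],1),round(rect(c)[2],1),"pca",round(np.degrees(np.arctan2(a[1],a[0])),1))
    c=box(P,[.53,-.2,.2],[.70,0,.27])
    np.save(f"fork_{n}.npy",c)
    h=np.histogram2d(c[:,0],c[:,1],bins=[np.arange(.53,.70,.01),np.arange(-.15,-.04,.005)])[0].astype(int); print(h)
E
```

```text
top
plate 1388 mean [0.5716 0.2064 0.0795] min [0.48   0.1738 0.0702] max [0.626  0.2552 0.0899] rect [551.3 211.1] [ 72.8 150.9] 84.0 pca -178.5
tab 220 mean [0.576  0.2083 0.201 ] min [0.5618 0.2003 0.1761] max [0.5926 0.2174 0.2102] rect [577.6 209.2] [31.6 14.2] 10.1 pca -169.8
tabtop 166 mean [0.5779 0.2095 0.2049] min [0.5618 0.2026 0.2001] max [0.5922 0.2174 0.2102] rect [577.2 209.7] [30.7 13.6] 3.2 pca -171.1
pin 168 mean [0.5771 0.2089 0.1427] min [0.569  0.1778 0.1351] max [0.5855 0.2424 0.1514] rect [577.5 209.9] [11.3 65.1] 9.5 pca 99.0
prongs 1074 mean [ 0.6083 -0.0922  0.2335] min [ 0.5572 -0.1222  0.2158] max [ 0.6449 -0.0627  0.2527] rect [601.4 -92.6] [58.2 87.4] 88.8 pca -178.4
armbeam 1238 mean [ 0.7228 -0.0945  0.2386] min [ 0.66   -0.1263  0.2207] max [ 0.76   -0.0558  0.2684] rect [710.  -91.1] [99.9 70.5] 0.1 pca -176.3
head 1005 mean [ 0.7715 -0.0902  0.2584] min [ 0.75   -0.1334  0.25  ] max [ 0.7963 -0.0558  0.2716] rect [771.4 -95. ] [76.5 45.7] 86.3 pca 86.5
foot 2157 mean [ 0.7676 -0.0936  0.0182] min [ 0.608  -0.2219  0.01  ] max [0.9418 0.0436 0.06  ] 
[... 2608 characters left out ...]
 6  0  0  0  0  0  0  6 18  9  0  0  0]
 [ 0  0  0  0  0  0 11 26 17  0  0  0  0  0  0 24 15 10  0  0  0]
 [ 0  0  0  0  0  0 17 24 17  0  0  0  0  0  0 27 31 14  0  0  0]
 [ 0  0  0  0  0  0  8 13  5  0  0  0  0  0  0 14 13  3  0  0  0]
 [ 0  0  0  0  0  0  9 15  7  3  4  5  4  3  2 15 10  1  0  0  0]
 [ 0  0  0  0  0 12 30 27 25 19  8 10 11 12 17 18 18 10  0  0  0]
 [ 0  0  0  0  0  6 15 20 19 26 19 16 17  9 18 30 33 20  0  0  0]
 [ 0  0  0  0  0  0  0  0  0 25 21 13 17 12  0  0  0  0  0  0  0]
 [ 0  0  0  0  0  0  0  0  0 12 19 19 18 10  0  0  0  0  0  0  0]
 [ 0  0  0  0  0  0  0  0  2 29 18 19 19  7  0  0  0  0  0  0  0]
 [ 0  0  0  0  0  0  0  0 11 17 17 19 18  3  0  0  0  0  0  0  0]]
```

Emit:
carry_out([
  [[0.047,-0.027,-0.019,0,0],[0.047,-0.027,-0.019,0,0],[0.047,-0.027,-0.019,0,0],[0.047,-0.027,-0.019,0,0],[0.047,-0.027,-0.019,0,0],[0.047,-0.027,-0.019,0,0],[0.047,-0.027,-0.019,0,0],[0.047,-0.027,-0.019,0,0],[0.047,-0.027,-0.019,0,0],[0,0,0,-0.18,0]],
])

```text
time: 2.35
position: [0.4832, -0.1159, 0.4029]
orientation: [0.97, 0.245, 0.001, 0.0]
ft_force: [-0.3, -0.8, 0.7]
opening: 1.002
```

Emit:
carry_out([
  [[0,0,0,-0.18,0],[0,0,0,-0.18,0],[0,0,0,-0.18,0],[0,0,0,-0.18,0],[0,0,0,-0.18,0],[0,0,0,-0.18,0],[0,0,0,-0.18,0],[0,0,0,-0.18,0],[0,0,0,-0.18,0],[0,0,0,-0.18,0]],
])

```text
time: 3.6
position: [0.4805, -0.1187, 0.4023]
orientation: [0.413, 0.911, -0.0, 0.0]
ft_force: [-0.5, -0.5, -0.3]
opening: 0.999
```

Emit:
carry_out([
  [[0,0,0,-0.18,0],[0,0,0,-0.18,0],[0,0,0,-0.18,0],[0,0,0,-0.18,0],[0,0,0,-0.1,0],[0,0,0,0,0]],
])

```text
time: 4.35
position: [0.4805, -0.1187, 0.4023]
orientation: [0.02, 1.0, 0.0, -0.0]
ft_force: [-0.2, -0.0, 0.5]
opening: 0.998
```

```bash
python3 - <<'E'
from h import *
np.set_printoptions(precision=4,suppress=True)
s=state(); print(s["time"],s["position"],s["orientation"],s["qpos"])
p=get_image("wrist"); save(p,"w1.png"); print(p["T"],p["fov_y"])
E
```

```text
4.35 [ 0.4805 -0.1187  0.4023] [ 0.0195  0.9998  0.     -0.    ] [-0.2422  0.2314  0.4333  1.7727  0.     -0.2032]
[[ 0.0394  0.9614  0.2724  0.4109]
 [ 0.9992 -0.0376 -0.0118 -0.1164]
 [-0.0011  0.2727 -0.9621  0.5439]
 [ 0.      0.      0.      1.    ]] 61.09108289947867
```

View pics/w1.png

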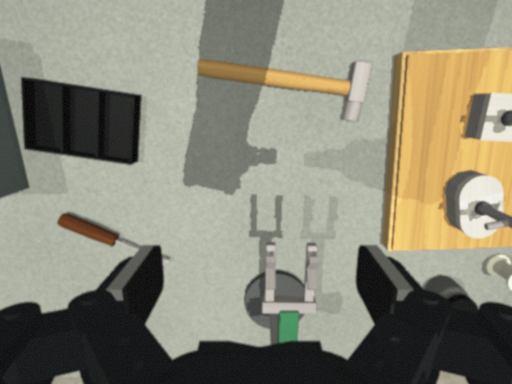

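The wrist view shows both prongs (px 270 and 311, rows 243–305) clear of the fingers. I'll fit the fork from this cloud.

```bash
cat > fork.py <<'E'
from h import *
np.set_printoptions(precision=4,suppress=True)
def fork(P,zlo=.2,zhi=.262):
    c=P.reshape(-1,3); c=c[~np.isnan(c[:,0])]
    c=c[(c[:,0]>.53)&(c[:,0]<.66)&(abs(c[:,1]+.092)<.05)&(c[:,2]>zlo)&(c[:,2]<zhi)]
    pr=c[c[:,0]<.612]
    L=pr[pr[:,1]>-.091]; R=pr[pr[:,1]<-.091]
    out=[np.polyfit(q[:,0],q[:,1],1) for q in (L,R)]
    print("slopes",[round(np.degrees(np.arctan(o[0])),2) for o in out],"mid y at .585",np.mean([np.polyval(o,.585) for o in out]),"sep",np.ptp([np.polyval(o,.585) for o in out]))
    for q in (L,R):
        b=np.arange(.54,.62,.004); i=np.digitize(q[:,0],b)
        print("tip",np.percentile(q[:,0],1)," profile",[(round(b[k-1],3),round(float(np.percentile(q[i==k,2],80)),4)) for k in np.unique(i) if k])
    return c
E
python3 - <<'E'
from fork import *
P=np.concatenate([cloud(get_image("wrist")).reshape(-1,3) for _ in range(3)])
c=fork(P)
# crossbar inner edge
b=c[abs(c[:,1]+.091)<.008]; print("crossbar x range",np.percentile(b[:,0],[1,5]))
print("top"); fork(np.load("fork_top.npy")); print("scene"); fork(np.load("fork_scene.npy"))
q=P[~np.isnan(P[:,0])]
# square/oval die tab from here? foot
f=q[(abs(q[:,0]-.72)<.15)&(abs(q[:,1]+.1)<.1)&(q[:,2]>.012)&(q[:,2]<.03)]; print("foot",f.min(0),f.max(0))
d=q[(q[:,0]>.53)&(q[:,0]<.63)&(q[:,1]>.17)&(q[:,1]<.25)&(q[:,2]>.2)&(q[:,2]<.215)]
print("tab",len(d), cv2.minAreaRect((d[:,:2]*1000).astype(np.float32)) if len(d)>4 else 0)
E
```

```text
slopes [np.float64(-4.7), np.float64(-3.29)] mid y at .585 -0.09062088087551023 sep 0.043127233088533654
tip 0.5600209202077179  profile [(np.float64(0.556), 0.2263), (np.float64(0.56), 0.2277), (np.float64(0.564), 0.244), (np.float64(0.568), 0.2458), (np.float64(0.572), 0.2426), (np.float64(0.576), 0.2391), (np.float64(0.58), 0.2351), (np.float64(0.584), 0.2343), (np.float64(0.588), 0.2381), (np.float64(0.592), 0.2421), (np.float64(0.596), 0.2459), (np.float64(0.6), 0.2448), (np.float64(0.604), 0.2277), (np.float64(0.608), 0.2279)]
tip 0.5576479909288962  profile [(np.float64(0.556), 0.2279), (np.float64(0.56), 0.2422), (np.float64(0.564), 0.2456), (np.float64(0.568), 0.2445), (np.float64(0.572), 0.2411), (np.float64(0.576), 0.2374), (np.float64(0.58), 0.2336), (np.float64(0.584), 0.2368), (np.float64(0.588), 0.2409), (np.float64(0.592), 0.2445), (np.float64(0.596), 0.2463), (np.float64(0.6), 0.22), (np.float64(0.604), 0.2235), (np.float64(0.608), 0.2285)]
crossbar x range [0.6259 0.6262]
top
slopes [np.float64(-1.85), np.float64(-1.19)] mid y at .585 -0.090466721543063 sep 0.044101
[... 1079 characters left out ...]
, (np.float64(0.576), 0.2438), (np.float64(0.58), 0.2407), (np.float64(0.584), 0.2382), (np.float64(0.588), 0.2334), (np.float64(0.592), 0.2335), (np.float64(0.596), 0.2372), (np.float64(0.6), 0.2466), (np.float64(0.604), 0.2464), (np.float64(0.608), 0.23)]
tip 0.5680124056403268  profile [(np.float64(0.564), 0.2453), (np.float64(0.568), 0.2467), (np.float64(0.572), 0.2451), (np.float64(0.576), 0.2416), (np.float64(0.58), 0.2392), (np.float64(0.584), 0.2314), (np.float64(0.588), 0.2329), (np.float64(0.592), 0.2363), (np.float64(0.596), 0.2459), (np.float64(0.6), 0.2456), (np.float64(0.604), 0.2304), (np.float64(0.608), 0.2302)]
foot [ 0.7123 -0.16    0.012 ] [ 0.8304 -0.0482  0.0198]
tab 0 0
```

Emit:
carry_out([
  [[0.002,0.054,0,0,0],[0.002,0.054,0,0,0],[0.002,0.054,0,0,0],[0.002,0.054,0,0,0],[0.002,0.054,0,0,0],[0.002,0.054,0,0,0],[0,0,0,-0.1,0],[0,0,0,-0.1,0],[0,0,0,0,0]],
])

```text
time: 5.68
position: [0.4807, 0.2058, 0.4022]
orientation: [-0.08, 0.997, -0.0, -0.0]
ft_force: [-0.1, 0.5, 0.4]
opening: 1.002
```

```bash
python3 - <<'E'
from h import *
np.set_printoptions(precision=4,suppress=True)
s=state(); print(s["time"],s["position"],s["orientation"],s["qpos"])
L=[get_image("wrist") for _ in range(3)]; save(L[0],"w2.png")
P=np.concatenate([cloud(p).reshape(-1,3) for p in L]); q=P[~np.isnan(P[:,0])]
q=q[(abs(q[:,0]-.58)<.08)&(abs(q[:,1]-.21)<.06)]
for nm,lo,hi in (("plate",.073,.087),("tabtop",.2,.215),("tab",.17,.215),("pin",.133,.152)):
    d=q[(q[:,2]>lo)&(q[:,2]<hi)]; 
    if nm!="plate": d=d[(abs(d[:,0]-.58)<.03)]
    w,v=np.linalg.eigh(np.cov(d[:,:2].T)); a=v[:,1]
    print(nm,len(d),d.mean(0),d.min(0),d.max(0),cv2.minAreaRect((d[:,:2]*1000).astype(np.float32)),np.degrees(np.arctan2(a[1],a[0])))
E
```

```text
5.675 [0.4807 0.2058 0.4022] [-0.0804  0.9968 -0.0001 -0.0001] [ 0.4045  0.2942  0.517   1.7938 -0.      0.2435]
plate 5243 [0.5676 0.2092 0.079 ] [0.5276 0.1759 0.073 ] [0.6259 0.2451 0.0868] ((577.0089111328125, 210.30751037597656), (98.93848419189453, 64.13045501708984), 9.901541709899902) -166.895147996439
tabtop 919 [0.5766 0.2105 0.2044] [0.562  0.2018 0.2001] [0.5932 0.2195 0.2073] ((577.1820678710938, 210.6069793701172), (30.660696029663086, 13.979217529296875), 9.211974143981934) -170.06795891357135
tab 1285 [0.5729 0.21   0.1992] [0.5618 0.2016 0.17  ] [0.5932 0.2195 0.2073] ((577.1773681640625, 210.5689239501953), (30.682336807250977, 13.991326332092285), 9.59190559387207) -170.41545712116613
pin 829 [0.5761 0.2105 0.1422] [0.5679 0.1775 0.1331] [0.5852 0.2431 0.1487] ((575.74560546875, 210.27566528320312), (10.956719398498535, 65.99313354492188), 8.878490447998047) 99.14430241872735
```

View pics/w2.png

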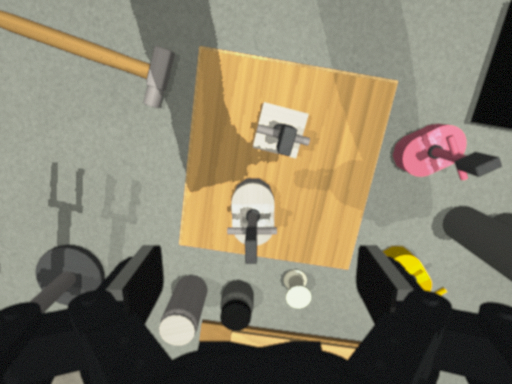

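The networks' and depth positions agree on the oval die: tab at (0.577, 0.2105), yaw about 9.3°. Descending to the tab.

Emit:
carry_out([
  [[-0.048,-0.0054,0,0,0],[-0.048,-0.0054,0,0,0],[0,0,0.05,0,0],[0,0,0.05,0,0],[0,0,0.05,0,0],[0,0,0.05,0,0],[0,0,0.036,0,0],[0,0,0,0,0]],
])

```text
time: 6.82
position: [0.5749, 0.2091, 0.1629]
orientation: [-0.08, 0.997, -0.001, -0.004]
ft_force: [-0.5, 0.1, 0.3]
opening: 1.0
```

Emit:
carry_out([
  [[0,0,0,0,120],[0,0,0,0,180],[0,0,0,0,255],[0,0,0,0,255],[0,0,0,0,255],[0,0,0,0,255],[0,0,0,0,255]],
])

```text
time: 7.7
position: [0.5778, 0.2109, 0.1674]
orientation: [-0.081, 0.997, 0.001, 0.001]
ft_force: [-0.2, 2.2, 6.2]
opening: 0.152
```

Emit:
carry_out([
  [[0,0,-0.005,0,255],[0,0,-0.01,0,255],[0,0,-0.02,0,255],[0,0,-0.025,0,255],[0,0,-0.025,0,255],[0,0,-0.025,0,255],[0,0,-0.015,0,255],[0,0,0,0,255],[0,0,0,0,255],[0,0,0,0,255]],
])

```text
time: 8.95
position: [0.5767, 0.2101, 0.2898]
orientation: [-0.081, 0.997, -0.0, -0.001]
ft_force: [-1.0, 0.1, -6.7]
opening: 0.153
```

```bash
python3 - <<'E'
from h import *
np.set_printoptions(precision=4,suppress=True)
s=state(); print(s["time"],s["position"],s["orientation"],s["qpos"],s["ft_force"],s["wrist_torque"],s["opening"])
for n in ("scene","top","wrist"):
  p=get_image(n); P=cloud(p).reshape(-1,3); q=P[~np.isnan(P[:,0])]
  if n=="scene": save(p,"s2.png")
  if n=="wrist": save(p,"w3.png")
  q=q[(abs(q[:,0]-.58)<.06)&(abs(q[:,1]-.21)<.06)]
  for nm,lo,hi in (("plate",.196,.216),("pin",.258,.274)):
    d=q[(q[:,2]>lo)&(q[:,2]<hi)]
    if len(d)>10: print(n,nm,len(d),d.mean(0),np.median(d[:,2]),d.max(0),cv2.minAreaRect((d[:,:2]*1000).astype(np.float32)))
E
```

```text
8.95 [0.5767 0.2101 0.2898] [-0.081   0.9967 -0.0004 -0.0014] [ 0.3494  0.4708  0.4869  1.5899 -0.0001  0.1873] [-1.0069  0.0857 -6.6974] [ 0.0124  0.0356 -0.0086] 0.15339109250443042
scene plate 356 [0.5859 0.2072 0.203 ] 0.20291731029684784 [0.6308 0.2453 0.2152] ((579.4710083007812, 210.23985290527344), (103.55804443359375, 66.76600646972656), 12.696693420410156)
scene pin 71 [0.5817 0.2083 0.2657] 0.26585952046431816 [0.5894 0.2414 0.2732] ((580.7499389648438, 208.6483917236328), (12.421738624572754, 65.46729278564453), 8.898751258850098)
wrist plate 6662 [0.5611 0.2073 0.2022] 0.20188187176099184 [0.6156 0.244  0.216 ] ((569.4296875, 208.611572265625), (84.76642608642578, 64.0346908569336), 9.395317077636719)
wrist pin 1411 [0.5753 0.2096 0.265 ] 0.26549942573871377 [0.5864 0.2429 0.2686] ((575.7319946289062, 209.67282104492188), (11.923851013183594, 65.84654998779297), 9.328497886657715)
```

Emit:
carry_out([
  [[0.007,-0.018,-0.003,0,255],[0.0138,-0.0353,0,0,255],[0.0138,-0.0353,0,0,255],[0.0138,-0.0353,0,0,255],[0.0138,-0.0353,0,0,255],[0.0138,-0.0353,0,0,255],[0.0138,-0.0353,0,0,255],[0.0138,-0.0353,0,0,255],[0.007,-0.018,0,0.05,255],[0,0,0,0.1,255]],
])

```text
time: 10.35
position: [0.5131, -0.0887, 0.2947]
orientation: [-0.002, 1.0, -0.0, 0.0]
ft_force: [0.4, -0.6, -6.5]
opening: 0.155
```

Emit:
carry_out([
  [[0,0,0,0.068,255],[0,0,0,0,255],[0,0,0,0,255],[0,0,0,0,255]],
])

```text
time: 10.85
position: [0.5138, -0.0867, 0.2944]
orientation: [0.028, 1.0, 0.0, 0.0]
ft_force: [-0.0, 0.4, -6.4]
opening: 0.156
```

```bash
python3 - <<'E'
from fork import *
s=state(); print(s["time"],s["position"],s["orientation"],s["ft_force"],s["wrist_torque"],s["opening"])
p=get_image("wrist"); P=cloud(p); save(p,"w3.png")
q=P.reshape(-1,3); q=q[~np.isnan(q[:,0])]
q=q[(abs(q[:,0]-.513)<.06)&(abs(q[:,1]+.087)<.06)]
for nm,lo,hi in (("plate",.198,.216),("pin",.258,.276)):
    d=q[(q[:,2]>lo)&(q[:,2]<hi)&(q[:,0]<.555)]
    if len(d)>10: print(nm,len(d),d.mean(0),np.median(d[:,2]),d.max(0),cv2.minAreaRect((d[:,:2]*1000).astype(np.float32)))
fork(P)
E
```

```text
10.85 [ 0.5138 -0.0867  0.2944] [0.0276 0.9996 0.     0.    ] [-0.0267  0.4424 -6.353 ] [-0.0186  0.0268 -0.0209] 0.15643236447979725
plate 6635 [ 0.498  -0.0863  0.2062] 0.20597400062021567 [ 0.5505 -0.0547  0.2157] ((506.62640380859375, -86.7345199584961), (64.18094635009766, 85.01461791992188), 86.80718231201172)
pin 1454 [ 0.5122 -0.0871  0.2688] 0.26953821582097215 [ 0.5202 -0.0543  0.2723] ((512.8800659179688, -87.12882232666016), (65.82141876220703, 11.693633079528809), 86.66098022460938)
slopes [np.float64(11.82), np.float64(-0.25)] mid y at .585 -0.08193515977284158 sep 0.05309533682497908
tip 0.5301025368150014  profile [(np.float64(0.548), 0.2062)]
tip 0.530126851375244  profile [(np.float64(0.544), 0.2063), (np.float64(0.588), 0.2407), (np.float64(0.592), 0.2445), (np.float64(0.596), 0.2458), (np.float64(0.6), 0.2285), (np.float64(0.604), 0.2274), (np.float64(0.608), 0.228)]
```

View pics/w3.png

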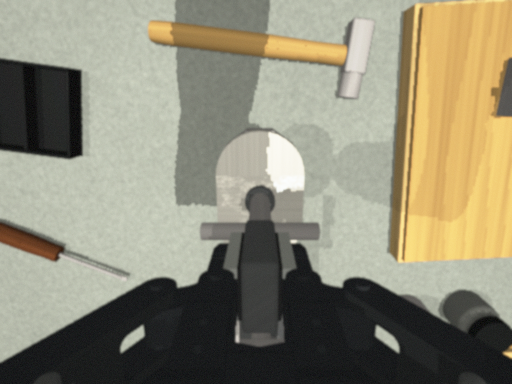

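The die is held square (plate top z 0.206, pin centre about 0.266, yaw about -3.3°), 70 mm in front of the seat, so I can enter.

Emit:
carry_out([
  [[-0.01,0,0,0,255],[-0.015,0,0,0,255],[-0.015,0,0,0,255],[-0.015,0,0,0,255],[-0.01,0,0,0,255],[-0.005,0,0,0,255],[0,0,0,0,255],[0,0,0,0,255]],
])

```text
time: 11.9
position: [0.5833, -0.0908, 0.2944]
orientation: [0.028, 1.0, 0.0, -0.0]
ft_force: [-0.8, -1.0, -6.2]
opening: 0.155
```

```bash
python3 - <<'E'
from fork import *
s=state(); print(s["time"],s["position"],s["orientation"],s["ft_force"],s["wrist_torque"],s["opening"])
for n in ("wrist","scene"):
  p=get_image(n); P=cloud(p)
  if n=="scene": cv2.imwrite("pics/s3.png",cv2.cvtColor(cv2.resize(p["color"][180:300,170:330],(800,600),interpolation=cv2.INTER_CUBIC),cv2.COLOR_RGB2BGR))
  else: save(p,"w4.png")
  q=P.reshape(-1,3); q=q[~np.isnan(q[:,0])]
  q=q[(abs(q[:,0]-.583)<.06)&(abs(q[:,1]+.09)<.05)]
  d=q[(q[:,2]>.258)&(q[:,2]<.276)&(abs(q[:,0]-.583)<.012)]
  if len(d)>10: print(n,"pin",len(d),d.mean(0),np.median(d[:,2]),d.max(0),cv2.minAreaRect((d[:,:2]*1000).astype(np.float32)))
  fork(P,zhi=.252)
E
```

```text
11.9 [ 0.5833 -0.0908  0.2944] [ 0.0279  0.9996  0.     -0.0001] [-0.7753 -0.975  -6.2361] [-0.0081 -0.0404  0.0006] 0.1546373002473418
wrist pin 1452 [ 0.5817 -0.0912  0.2688] 0.2695394770729958 [ 0.5901 -0.0585  0.2724] ((582.4359741210938, -91.21934509277344), (65.74732971191406, 11.949835777282715), 86.80192565917969)
slopes [np.float64(4.19), np.float64(-6.1)] mid y at .585 -0.09096670143101387 sep 0.03254450993267399
tip 0.5353960315411493  profile [(np.float64(0.54), 0.2065), (np.float64(0.544), 0.2066), (np.float64(0.548), 0.2065), (np.float64(0.552), 0.2066), (np.float64(0.556), 0.2065), (np.float64(0.56), 0.2272), (np.float64(0.564), 0.2419), (np.float64(0.568), 0.2456), (np.float64(0.572), 0.2417), (np.float64(0.576), 0.2399), (np.float64(0.58), 0.2351), (np.float64(0.584), 0.2335), (np.float64(0.588), 0.2363), (np.float64(0.592), 0.2064), (np.float64(0.596), 0.2073), (np.float64(0.6), 0.2457)]
tip 0.5356288217706088  profile [(np.float64(0.54), 0.2066), (np.float64(0.544), 0.2065), (np.float64(0.548), 0.2066), (np.float64(0.552), 0.2066), (np.float64(0.556), 0.2239), (np.
[... 969 characters left out ...]
 0.2343), (np.float64(0.592), 0.2389), (np.float64(0.596), 0.2297), (np.float64(0.6), 0.2448), (np.float64(0.604), 0.2457), (np.float64(0.608), 0.2413)]
tip 0.5409234002405895  profile [(np.float64(0.54), 0.2094), (np.float64(0.544), 0.2075), (np.float64(0.548), 0.2077), (np.float64(0.552), 0.2092), (np.float64(0.556), 0.2089), (np.float64(0.56), 0.2078), (np.float64(0.564), 0.2088), (np.float64(0.568), 0.241), (np.float64(0.572), 0.246), (np.float64(0.576), 0.2414), (np.float64(0.58), 0.2357), (np.float64(0.584), 0.2469), (np.float64(0.588), 0.2364), (np.float64(0.592), 0.2355), (np.float64(0.596), 0.2457), (np.float64(0.6), 0.2462), (np.float64(0.604), 0.2307), (np.float64(0.608), 0.2288)]
```

View pics/s3.png

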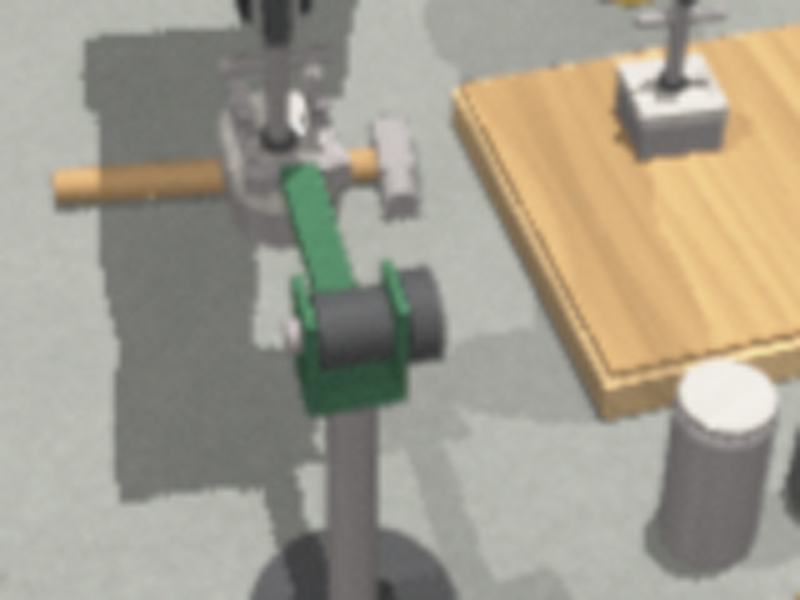

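The stem is between the prongs with the pin above the notches, within 1 mm. Lowering onto the seat.

Emit:
carry_out([
  [[0,0,0.006,0,255],[0,0,0.006,0,255],[0,0,0.005,0,255],[0,0,0.003,0,255],[0,0,0.002,0,255],[0,0,0,0,255],[0,0,0,0,255]],
])

```text
time: 12.88
position: [0.5838, -0.0908, 0.2725]
orientation: [0.028, 1.0, -0.0, 0.0]
ft_force: [1.0, -0.1, -6.6]
opening: 0.159
```

Emit:
carry_out([
  [[0,0,0.002,0,255],[0,0,0.002,0,255],[0,0,0.002,0,255],[0,0,0.002,0,255],[0,0,0,0,255],[0,0,0,0,255]],
])

```text
time: 13.62
position: [0.5835, -0.0908, 0.2643]
orientation: [0.028, 1.0, 0.0, -0.0]
ft_force: [-0.2, 0.3, -5.8]
opening: 0.157
```

Emit:
carry_out([
  [[0,0,0.002,0,255],[0,0,0.002,0,255],[0,0,0.002,0,255],[0,0,0.002,0,255],[0,0,0,0,255],[0,0,0,0,255]],
])

```text
time: 14.38
position: [0.5836, -0.0908, 0.2564]
orientation: [0.028, 1.0, -0.0, -0.0]
ft_force: [-1.0, -0.2, -4.8]
opening: 0.156
```

```bash
cat > arm.py <<'E'
from fork import *
def look(name=None):
    s=state(); print(round(float(s["time"]),2),s["position"],"F",s["ft_force"],"M",s["wrist_torque"],"op",round(float(s["opening"]),3))
    for n in ("scene","top"):
        p=get_image(n); P=cloud(p)
        if name and n=="scene": cv2.imwrite("pics/"+name,cv2.cvtColor(cv2.resize(p["color"][180:300,170:330],(800,600),interpolation=cv2.INTER_CUBIC),cv2.COLOR_RGB2BGR))
        hsv=cv2.cvtColor(p["color"],cv2.COLOR_RGB2HSV)
        g=(abs(hsv[...,0].astype(int)-70)<20)&(hsv[...,1]>90)
        q=P[g]; q=q[~np.isnan(q[:,0])]; q=q[(q[:,0]>.64)&(q[:,0]<.74)&(abs(q[:,1]+.095)<.03)&(q[:,2]>.1)]
        if len(q)>8:
            # slope of beam top about hinge
            f=np.polyfit(q[:,0],q[:,2],1); print(n,"beam pts",len(q),"angle",round(float(np.arctan(f[0])),3),"z at .70",round(float(np.polyval(f,.70)),4))
E
python3 -c "
from arm import *
look()"
```

```text
14.38 [ 0.5836 -0.0908  0.2564] F [-1.0444 -0.1673 -4.8446] M [-0.      0.2514  0.034 ] op 0.156
scene beam pts 144 angle 0.055 z at .70 0.2311
```

Emit:
carry_out([
  [[-0.0002,0,0.0025,0,255],[-0.0002,0,0.0025,0,255],[-0.0002,0,0.0025,0,255],[-0.0002,0,0.0025,0,255],[-0.0003,0,0.0025,0,255],[-0.0003,0,0.0025,0,255],[-0.0003,0,0.0025,0,255],[-0.0004,0,0.0025,0,255],[0,0,0,0,255],[0,0,0,0,255]],
])

```text
time: 15.72
position: [0.5858, -0.0909, 0.2364]
orientation: [0.028, 1.0, -0.0, 0.0]
ft_force: [-1.8, 0.3, -2.9]
opening: 0.155
```

Emit:
carry_out([
  [[-0.0004,0,0.0025,0,255],[-0.0004,0,0.0025,0,255],[-0.0005,0,0.0025,0,255],[-0.0005,0,0.0025,0,255],[-0.0006,0,0.0025,0,255],[-0.0006,0,0.0025,0,255],[0,0,0,0,255],[0,0,0,0,255]],
])

```text
time: 16.73
position: [0.5889, -0.0911, 0.2215]
orientation: [0.028, 1.0, -0.0, 0.0]
ft_force: [-0.8, 0.5, -1.3]
opening: 0.149
```

```bash
python3 -c "
from arm import *
look('s4.png')
p=get_image('wrist');save(p,'w5.png')
for i in range(5): print(state()['ft_force']); get_image('wrist')"
```

```text
16.73 [ 0.5889 -0.0911  0.2215] F [-0.8292  0.4854 -1.3013] M [0.032  0.2816 0.0254] op 0.149
scene beam pts 91 angle 0.243 z at .70 0.2169
[-1.1549 -0.1634 -1.2684]
[-0.7663  1.0873 -1.7494]
[-0.9846  0.0676 -1.8741]
[-0.8077  0.0694 -1.7383]
[-0.4745  0.4941 -1.3046]
```

View pics/s4.png

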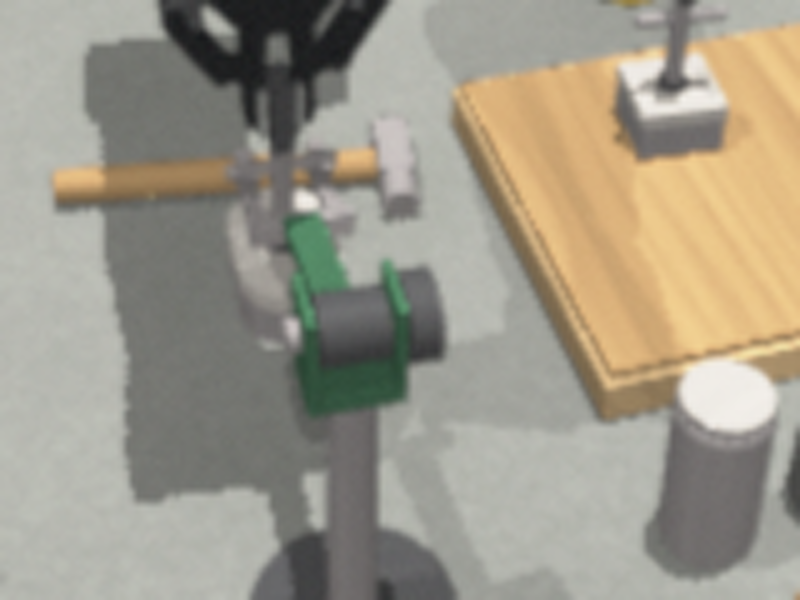

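Emit:
carry_out([
  [[-0.0004,0,0.002,0,255],[-0.0004,0,0.002,0,255],[-0.0004,0,0.002,0,255],[-0.0004,0,0.002,0,255],[-0.0004,0,0.002,0,255],[0,0,0,0,255],[0,0,0,0,255],[0,0,0,0,255]],
])

```text
time: 18.12
position: [0.5914, -0.0912, 0.2117]
orientation: [0.028, 1.0, -0.0, 0.001]
ft_force: [2.8, -0.8, 1.0]
opening: 0.155
```

```bash
cat >> arm.py <<'E'
def favg(n=10):
    F=[];M=[]
    for i in range(n): s=state(); F.append(s["ft_force"]); M.append(s["wrist_torque"]); get_image("wrist")
    print("F",np.mean(F,0),"sem",np.std(F,0)/n**.5,"M",np.mean(M,0))
E
python3 -c "
from arm import *
look(); favg(14)"
```

```text
18.12 [ 0.5914 -0.0912  0.2117] F [ 2.7577 -0.824   0.9623] M [ 0.0091 -0.6888  0.0507] op 0.155
scene beam pts 79 angle 0.294 z at .70 0.2126
F [ 4.113  -0.0705  1.6969] sem [0.1616 0.1173 0.1554] M [-0.0232 -0.9994  0.0203]
```

Emit:
carry_out([
  [[-0.0002,0,0,0,255],[-0.0002,0,0,0,255],[0,0,0,0,255],[0,0,0,0,255]],
])

```text
time: 19.42
position: [0.5914, -0.0912, 0.2114]
orientation: [0.028, 1.0, -0.0, 0.0]
ft_force: [4.7, 0.1, 2.0]
opening: 0.153
```

```bash
python3 -c "
from arm import *
look(); favg(14)"
```

```text
19.43 [ 0.5914 -0.0912  0.2114] F [4.6742 0.137  2.0015] M [ 0.0387 -1.2635  0.0383] op 0.153
scene beam pts 80 angle 0.31 z at .70 0.2123
F [5.0734 0.2707 1.5999] sem [0.1894 0.1326 0.1419] M [-0.0142 -1.2632  0.0201]
```

```bash
python3 - <<'E'
from arm import *
w=get_image("wrist"); a=get_image("scene")
P=cloud(w); q=P.reshape(-1,3); q=q[~np.isnan(q[:,0])]; s=state(); t=s["position"]
q=q[(abs(q[:,0]-t[0])<.08)&(abs(q[:,1]-t[1])<.045)]-t
for nm,lo,hi,xl in (("pin",-.035,-.017,.014),("plate",-.098,-.082,.08)):
    d=q[(q[:,2]>lo)&(q[:,2]<hi)&(abs(q[:,0])<xl)]
    if nm=="pin": d=d[abs(d[:,1])>.028]
    if len(d)>20:
        print(nm,len(d),d.mean(0),np.percentile(d,[2,98],0).ravel(),"zslope_x",np.polyfit(d[:,0],d[:,2],1))
for sgn in (1,-1):
    c=q[(sgn*q[:,1]>.017)&(sgn*q[:,1]<.027)&(abs(q[:,0])<.035)&(q[:,2]>-.06)&(q[:,2]<-.01)]
    b=np.arange(-.034,.036,.004); i=np.digitize(c[:,0],b)
    print([(round(b[k-1]*1000),round(1000*float(np.median(c[i==k,2])),1)) for k in np.unique(i) if k])
A=cv2.resize(a["color"][180:300,190:290],(500,600),interpolation=cv2.INTER_CUBIC)
B=cv2.resize(w["color"][100:384,180:340],(300,533),interpolation=cv2.INTER_CUBIC); B=np.vstack([B,np.zeros((67,300,3),np.uint8)])
cv2.imwrite("pics/m5.png",cv2.cvtColor(np.hstack([A,B]),cv2.COLOR_RGB2BGR))
E
```

```text
pin 318 [-0.0013 -0.0011 -0.025 ] [-0.0103 -0.033  -0.0303  0.0056  0.0321 -0.0226] zslope_x [ 0.2142 -0.0247]
plate 5473 [-0.0197  0.0011 -0.0883] [-0.0468 -0.0283 -0.09    0.0159  0.0292 -0.0827] zslope_x [ 0.022  -0.0878]
[(-22, -46.1), (-18, -30.1), (-14, -27.1), (-10, -29.0), (-6, -30.1), (-2, -24.3), (2, -24.1), (6, -27.1), (10, -20.3), (14, -16.6)]
[(-22, -30.3), (-18, -26.5), (-14, -27.8), (-10, -29.9), (-6, -26.0), (-2, -23.7), (2, -27.0), (6, -25.8)]
```

View pics/m5.png

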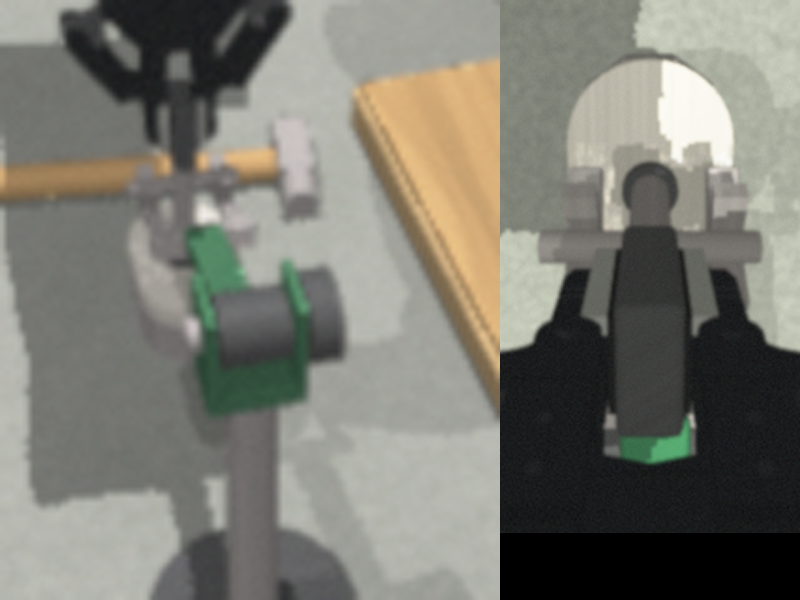

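Both pin ends sit in their notches. The residual force (5.1, 1.6) N points along the tilted arm toward the hinge, and its transverse part is about 0. So the arm bears the weight and only a radial strain is left. I'll ease it by moving toward the hinge.

Emit:
carry_out([
  [[-0.0003,0,-0.0001,0,255],[-0.0003,0,-0.0001,0,255],[-0.0002,0,0,0,255],[0,0,0,0,255],[0,0,0,0,255]],
])

```text
time: 20.95
position: [0.5916, -0.0912, 0.2112]
orientation: [0.028, 1.0, 0.0, -0.001]
ft_force: [3.2, 0.3, 1.4]
opening: 0.155
```

```bash
python3 -c "
from arm import *
look(); favg(8); look()"
```

```text
20.95 [ 0.5916 -0.0912  0.2112] F [3.2327 0.2724 1.4084] M [ 0.0233 -0.6904  0.0748] op 0.155
scene beam pts 76 angle 0.3 z at .70 0.2123
F [ 2.2406 -0.34    0.9293] sem [0.1398 0.2376 0.0919] M [-0.0046 -0.5134  0.0162]
21.45 [ 0.5916 -0.0912  0.2113] F [ 2.0103 -0.1947  1.1661] M [ 0.0184 -0.4129  0.0406] op 0.156
scene beam pts 76 angle 0.299 z at .70 0.2125
```

Emit:
carry_out([
  [[-0.0003,0,-0.0001,0,255],[0,0,0,0,255],[0,0,0,0,255],[0,0,0,0,255],[0,0,0,0,255],[0,0,0,0,255],[0,0,0,0,255],[0,0,0,0,255]],
])

```text
time: 22.55
position: [0.5918, -0.0912, 0.2114]
orientation: [0.028, 1.0, 0.0, -0.001]
ft_force: [-2.6, 1.3, -1.0]
opening: 0.152
```

```bash
python3 -c "
from arm import *
favg(16); look()"
```

```text
F [-3.5802  0.1219 -0.9631] sem [0.2138 0.1616 0.1169] M [0.0426 0.8851 0.039 ]
23.35 [ 0.5919 -0.0912  0.2114] F [-5.954   0.1657 -0.8003] M [ 0.0317  1.1771 -0.0228] op 0.155
scene beam pts 79 angle 0.301 z at .70 0.2123
```

Emit:
carry_out([
  [[0.0002,0,0,0,255],[0,0,0,0,255],[0,0,0,0,255],[0,0,0,0,255],[0,0,0,0,255],[0,0,0,0,255]],
])

```text
time: 24.2
position: [0.5918, -0.0912, 0.2115]
orientation: [0.028, 1.0, 0.0, -0.0]
ft_force: [-5.1, 0.4, -0.8]
opening: 0.154
```

```bash
python3 -c "
from arm import *
for i in range(4): favg(6)
look()"
```

```text
F [-5.2908  0.2018 -1.2426] sem [0.1574 0.0827 0.1775] M [0.0517 1.2553 0.0424]
F [-4.8843  0.3324 -1.2107] sem [0.1387 0.1429 0.28  ] M [0.0447 1.2438 0.022 ]
F [-5.2011  0.6928 -1.4679] sem [0.1337 0.1823 0.2557] M [0.0415 1.26   0.0293]
F [-5.4531  0.5773 -1.5191] sem [0.1009 0.1893 0.1411] M [0.0572 1.2663 0.0232]
25.4 [ 0.5919 -0.0912  0.2115] F [-4.2372  1.0934 -1.4741] M [ 0.0743  1.2589 -0.0021] op 0.156
scene beam pts 78 angle 0.302 z at .70 0.2125
```

Emit:
carry_out([
  [[0.0003,0,0,0,255],[0,0,0,0,255],[0,0,0,0,255],[0,0,0,0,255],[0,0,0,0,255],[0,0,0,0,255],[0,0,0,0,255],[0,0,0,0,255]],
])

```text
time: 26.5
position: [0.5918, -0.0912, 0.2116]
orientation: [0.028, 1.0, -0.0, -0.0]
ft_force: [-4.6, -0.1, -1.8]
opening: 0.157
```

```bash
python3 -c "
from arm import *
for i in range(4): favg(6)"
```

```text
F [-4.8426  0.1956 -1.4122] sem [0.0898 0.1332 0.1563] M [0.0481 1.1829 0.0554]
F [-5.0273 -0.1092 -1.4892] sem [0.1995 0.1005 0.0407] M [0.0697 1.1784 0.0351]
F [-5.0467  0.4772 -1.8131] sem [0.2273 0.1755 0.2102] M [0.0328 1.1989 0.0299]
F [-4.7147  0.5058 -1.562 ] sem [0.1113 0.134  0.2146] M [0.063  1.1831 0.0381]
```

Emit:
carry_out([
  [[0.0004,0,0,0,255],[0,0,0,0,255],[0,0,0,0,255],[0,0,0,0,255],[0,0,0,0,255],[0,0,0,0,255],[0,0,0,0,255],[0,0,0,0,255]],
])

```text
time: 28.7
position: [0.5916, -0.0912, 0.2117]
orientation: [0.028, 1.0, -0.0, 0.0]
ft_force: [-3.1, 0.1, -1.0]
opening: 0.156
```

```bash
python3 -c "
from arm import *
for i in range(3): favg(6)"
```

```text
F [-2.6197  0.1696 -1.0803] sem [0.2342 0.2301 0.1158] M [0.0492 0.6209 0.0232]
F [-2.4513 -0.1355 -0.5965] sem [0.1584 0.1863 0.1483] M [0.0636 0.5192 0.0635]
F [-1.4984  0.2063 -0.8407] sem [0.2496 0.1661 0.1455] M [0.0476 0.451  0.039 ]
```

Emit:
carry_out([
  [[-0.0003,0,0.001,0,255],[-0.0003,0,0.001,0,255],[0,0,0,0,255],[0,0,0,0,255],[0,0,0,0,255],[0,0,0,0,255],[0,0,0,0,255],[0,0,0,0,255]],
])

```text
time: 30.6
position: [0.5922, -0.0913, 0.2097]
orientation: [0.028, 1.0, -0.0, 0.0]
ft_force: [0.3, 0.4, 0.0]
opening: 0.152
```

```bash
python3 -c "
from arm import *
for i in range(4): favg(6)
look()"
```

```text
F [0.0991 0.4513 0.0263] sem [0.1123 0.2206 0.1945] M [0.0497 0.053  0.0491]
F [-0.1167  0.4794  0.6168] sem [0.3665 0.201  0.1666] M [ 0.0518 -0.0048  0.0178]
F [-0.0247  0.6978  0.2771] sem [0.2006 0.1653 0.1252] M [ 0.0362 -0.0941  0.0363]
F [0.5009 0.0313 0.2339] sem [0.1883 0.0622 0.2342] M [ 0.0136 -0.1514  0.0275]
31.8 [ 0.5921 -0.0912  0.2097] F [ 1.7376 -0.4925  0.7853] M [ 0.0295 -0.1695  0.0197] op 0.157
scene beam pts 75 angle 0.306 z at .70 0.2113
```

Forces are balanced (about 0 N after bias) and steady, with the arm settled at about 0.30 rad. Releasing gently.

Emit:
carry_out([
  [[0,0,0,0,212],[0,0,0,0,208],[0,0,0,0,204],[0,0,0,0,200],[0,0,0,0,190],[0,0,0,0,170],[0,0,0,0,140],[0,0,0,0,110],[0,0,0,0,110]],
])

```text
time: 33.02
position: [0.592, -0.0912, 0.2096]
orientation: [0.028, 1.0, -0.0, 0.0]
ft_force: [0.3, -0.3, -0.2]
opening: 0.568
```

```bash
python3 -c "
from arm import *
look('s6.png'); favg(4); look()
p=get_image('wrist'); save(p,'w6.png'); P=cloud(p); q=P.reshape(-1,3); q=q[~np.isnan(q[:,0])]
d=q[(abs(q[:,0]-.592)<.02)&(abs(q[:,1]+.091)<.03)&(q[:,2]>.235)&(q[:,2]<.26)]
print('tab',len(d), d.mean(0) if len(d) else 0, cv2.minAreaRect((d[:,:2]*1000).astype(np.float32)) if len(d)>4 else 0)"
```

```text
33.02 [ 0.592  -0.0912  0.2096] F [ 0.3113 -0.3432 -0.2116] M [-0.0446 -0.0507  0.0608] op 0.568
scene beam pts 77 angle 0.299 z at .70 0.2126
F [-0.1819  0.3228  0.1948] sem [0.1018 0.1158 0.1399] M [-0.0211  0.0066  0.0044]
33.33 [ 0.592  -0.0912  0.2096] F [ 0.0432  0.5747 -0.5495] M [ 0.0432 -0.014  -0.0246] op 0.567
scene beam pts 79 angle 0.299 z at .70 0.2126
tab 5661 [ 0.5873 -0.0914  0.2472] ((591.3314819335938, -92.01338958740234), (60.254661560058594, 30.18388557434082), 85.35353088378906)
```

View pics/w6.png

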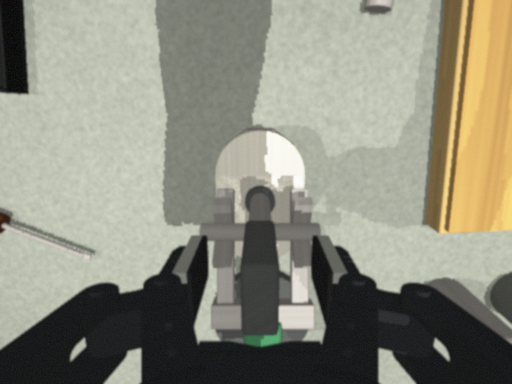

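Released: both pads are clear of the tab (px 185–210 and 312–335, tab at about 262) and the arm stayed at 0.30 rad. Withdrawing straight up.

Emit:
carry_out([
  [[0,0,-0.015,0,110],[0,0,-0.025,0,110],[0,0,-0.03,0,110],[0,0,-0.03,0,110],[0,0,-0.03,0,110],[0,0,-0.03,0,110],[0.03,0,0,0,110],[0.04,0,0,0,110],[0.03,0,0,0,110],[0,0,0,0,110]],
])

```text
time: 34.72
position: [0.4906, -0.0856, 0.372]
orientation: [0.028, 1.0, -0.0, 0.001]
ft_force: [1.0, -0.3, 0.5]
opening: 0.57
```

```bash
python3 - <<'E'
from arm import *
for i in range(3): look('s7.png')
p=get_image('wrist'); P=cloud(p); q=P.reshape(-1,3); q=q[~np.isnan(q[:,0])]
q=q[(abs(q[:,0]-.592)<.07)&(abs(q[:,1]+.091)<.05)]
for nm,lo,hi in (("tabtop",.242,.262),("pin",.178,.196),("plate",.115,.135)):
    d=q[(q[:,2]>lo)&(q[:,2]<hi)]
    if nm!="plate": d=d[abs(d[:,0]-.592)<.02]
    if len(d)>5: print(nm,len(d),d.mean(0),cv2.minAreaRect((d[:,:2]*1000).astype(np.float32)))
cv2.imwrite("pics/f.png",cv2.cvtColor(np.hstack([cv2.resize(cv2.imread("pics/s7.png"),(400,300))[...,::-1],cv2.resize(p["color"],(400,300))]),cv2.COLOR_RGB2BGR))
E
```

```text
34.73 [ 0.4906 -0.0856  0.372 ] F [ 0.9773 -0.3169  0.5231] M [ 0.0354 -0.0184  0.0205] op 0.57Traceback (most recent call last):
  File "<stdin>", line 2, in <module>
  File "arm.py", line 5, in look
    p=get_image(n); P=cloud(p)
ValueError: 200 camera calls are used up
```

The camera budget is spent, but the arm and die looked settled after release and the withdrawal showed no force. Handing in.

```bash
python3 -c "
from h import *
print(close_job()); print(state()['time'])"
```

```text
the job is handed in; nothing more can be done
None
the job is handed in; nothing more can be done
```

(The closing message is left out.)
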